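# Slide the hatch cover out over the edge of the step shelf

### The arm

A 6-joint arm with a two-finger parallel gripper is mounted at the origin on the work surface. World frame = base frame: x ahead of the robot, y to its left, z up, the work surface at z = 0. Lengths are in m, angles in rad, forces in N, time in s.
With the tool pointing down it reaches from about 0.275 to 0.825 m from the base axis. Payload 4.9 kg.
Tool frame: the origin (TCP) lies on the centre line of the jaws, within the pads' length; the fingertips stand 8 mm ahead of it and the grasp point (between the pads) lies 11 mm behind it (r.nose_length is the distance from the TCP to the fingertips, in m); z points along the fingers, y is the line along which they close (so a half turn about z gives the same grasp; the last joint's range is limited). The gripper opens to 85 mm and grips with 20 to 120 N. Pads are 22 mm wide; open, the fingers measure 114 mm over their backs; the gripper's body (76 mm by 85 mm) begins 54 mm behind the grasp point. The pads swing forward as they close: fully open they stand 13 mm farther back than shut.
Start: joints at [-1.434, 0.326, -0.193, 1.052, 0, 1.437], TCP at [0.147, -0.53, 0.216] pointing down, gripper open.
Joint ranges: [-2.65, 2.65], [-0.97, 1.79], [-1.3, 1.35], [-1.93, 2.1], [-1.47, 1.37], [-3.14, 3.14]. Speed limits (rad/s): [2.57, 2.57, 3.14, 3.14, 3.14, 3.14].

### API

Orientations are given as a unit quaternion [x, y, z, w].
In Python, from plant import r gives the robot as it stands. The module is installed in compiled form; this text tells all that it offers.
- The arm moves only by the tool play_rows, never from a script. Its argument "rows" is a list of rows, each a list of 3 entries, a list of its own where there are three numbers: the shift along the tool's x, y, z in units of 80 mm (1.0 is 80 mm), then the turn, a rotation vector about the tool's x, y, z in units of pi/4 rad (1.0 is pi/4 rad), then the opening, from 0 (shut) to 1 (fully open). A call has 1 to 12 rows; each row is the pose to reach, as a shift and turn from the pose commanded when the call began, along the tool's axes at that moment; what a row does not reach only later rows make up. A row lasts 1/8 s, in which the tool goes at most 62.5 mm and 10.7 degrees, less where a joint would pass 70% of its speed; a pose out of reach is approached as far as the arm can. A call with a number of a shift or a turn outside -1 to 1 is refused whole. A call with a gripper value outside its range is refused whole. The fingers move at their own pace and stop on an object; "newtons" is the grip in N (left out, the last holds). Time passes only in rows, so rows that repeat a pose let the fingers close. It gives the time, the measured TCP pose, the force, the opening and the grip force at its end, in the units of the state.
- r.get_obs(): the state, without advancing time (a new reading comes with each control period).
- r.get_image(name): name is "scene" or "top" or "wrist"; returns a dict with "frame" (384x512x3 uint8, blue, green, red), "mtx" (3x3 intrinsics, pixels), "eye" and "orientation" of the camera in the world. Camera axes: x right, y up, looking along -z (the intrinsics and any distortion apply to the point x, -y, -z); pixel columns grow to the right and rows downward; lengths in m; the calibration is good to about 2 mm. A picture is of the moment at which its call begins. There is no depth.
- r.job_done(): hands the job in; it is judged then, once.
The state is a dict: "time_s": time; "qpos": joint angles; "joint_velocities": joint speeds; "joint_efforts": joint torques, N m; "eef_pos": TCP position; "tcp_rot": TCP orientation; "contact_force": force on the tool from outside, world axes, zero at the start; "moment": the same for the moment, N m; "finger_gap": finger opening in m; "grasp_force": force on a finger pad.
Only numpy, scipy, OpenCV 4.12 (cv2) and the standard library are available. Lean on these libraries where they do the work, as an engineer would, in place of code of your own. Each camera call takes 0.05 s, during which the arm holds its last target. There are 200 camera calls.

### The job

The flat grey feed-hatch cover lies on the low plywood step shelf and is too thin to take up there. With the fingertips, push it along the shelf towards the robot until it sticks out about 30 mm past the shelf's front edge, square to that edge and lying still, so that someone can take it by its lip later. Do not pick it up or tip it, and leave everything else where it stands.

Things in the scene. Friction and masses are not known exactly. Their poses are not given: they have to be found in the camera images.
- step_edge (a point): Middle of the top front edge of the fixed plywood step shelf. The shelf is a board 280 mm deep (x), 400 mm wide (y), its top 45 mm above the table, its board 18 mm thick. Site axes: x points from the front edge (which faces the robot) in across the shelf to its back, y along the edge to the left, z up. The shelf stands in a different place each time (up to 8 cm to either side) and is turned up to about 15 degrees; it is fixed and does not move.
- plate: The hatch cover: loose plain grey plastic plate, 110 mm long (own x) by 80 mm wide (own y), 6 mm thick, 60 to 120 g, flat on the shelf, starting wholly on the shelf and turned up to about 17 degrees against it. Three thin dark vent marks lie across its rear (+x) half. Origin at the centre of its underside; its front short edge lies 55 mm along its own -x, its rear short edge 55 mm along its own +x.
- plate_front (a point): Middle of the front short edge of the hatch cover, at its underside; axes as the cover's.
- airstone: Ceramic airstone standing on the shelf to one side of the cover, white round block 40 mm across, 45 mm tall with its nipple; origin under its centre. Bystander.
- food_jar: Small food jar standing on the shelf to the other side of the cover, 44 mm across, 58 mm tall; origin under its centre. Bystander.
- thermometer: Glass thermometer tube 130 mm long in two rubber feet, lying on the table to the left of the shelf, 18 mm tall; origin on the table under its middle. Bystander.
- tweezer: Steel tweezer, 190 mm long, lying on the table to the left of the shelf, 8 mm tall; origin near its middle. Bystander.
- timer: White plastic timer switch box with a push button and a dial on top, 70 x 110 x 50 mm, on the table to the right of the shelf; origin under its centre. Bystander.
- beaker: Clear plastic cup 64 mm across, 70 mm tall, standing on the table to the near right of the shelf; origin under its centre. Bystander.
Things that resemble listed ones, but are neither listed nor needed, are in the scene too. There is more than one size of the plate; the one meant has the size given above.

How it is judged:
By the outcome, as a careful person would: the job done as asked, in the order asked, and still so for the second after the job is handed in, with the robot touching nothing.
It also fails if it takes over 42 s, if anything falls off the work surface, if the arm or the gripper's body presses on something with over 40 N, if the wrist force passes 120 N, or if a joint passes its speed limit or range.

## Working session

There is one attempt and no reset: what is moved stays moved. The work goes in short steps, Python scripts to look and compute and a tool call to move; the robot and the scene stay as the last step left them, time stands still between calls to the robot, and variables do not carry over. Pictures are saved under pics/ and viewed, at most 12 in all, crops included, and the job is handed in when it is done.

Besides the shell and the picture viewer there is one more tool, called after ">>>" as name(argument=value, ...), one argument or row to a line, values as JSON. play_rows: Moves the arm, as the interface text tells. Its arguments: {"type":"object","properties":{"rows":{"type":"array"},"newtons":{"type":"number"}},"required":["rows"]}

```bash
mkdir -p pics
cat > h.py <<'E'
import numpy as np, cv2
from scipy.spatial.transform import Rotation as R
from plant import r
def ray(im,uv):
    d=np.linalg.inv(im["mtx"])@np.array([uv[0],uv[1],1.0]); d=np.array([d[0],-d[1],-d[2]])
    o=np.array(im["orientation"]); M=R.from_quat(o).as_matrix() if o.size==4 else o.reshape(3,3)
    return np.array(im["eye"]),M@d
def onz(im,uv,z):
    e,d=ray(im,uv); return e+d*(z-e[2])/d[2]
E
python3 - <<'E'
from h import *
o=r.get_obs(); print(o["time_s"],o["eef_pos"],o["tcp_rot"],r.nose_length)
a=r.get_image("top"); b=r.get_image("scene")
print(a.keys(),a["eye"],a["orientation"],a["mtx"])
cv2.imwrite("pics/top.png",cv2.resize(a["frame"],(800,600),interpolation=cv2.INTER_CUBIC));cv2.imwrite("pics/scene.png",b["frame"])
cv2.imwrite("rawtop.png",a["frame"])
E
```

```text
0.0 [ 0.1470494  -0.52936146  0.21571211] [ 9.90847082e-01  1.34986420e-01 -3.76848003e-06 -8.52550555e-04] 0.008
dict_keys(['frame', 'mtx', 'eye', 'orientation']) [3.99459950e-01 6.60095914e-06 1.59106101e+00] [ 0.02230433 -0.0248482  -0.70029022  0.71307692] [[469.76173476   0.         251.32188536]
 [  0.         469.76173476 197.56134286]
 [  0.           0.           1.        ]]
```

View pics/top.png

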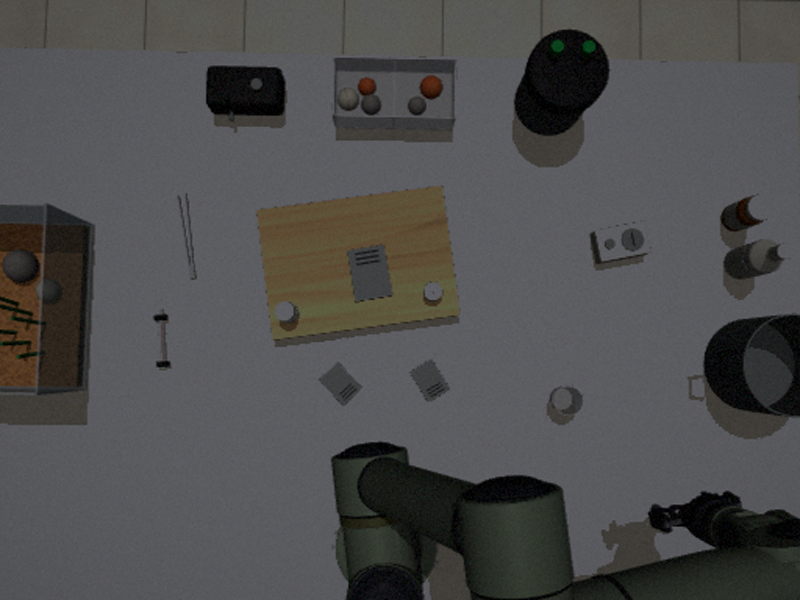

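View pics/scene.png

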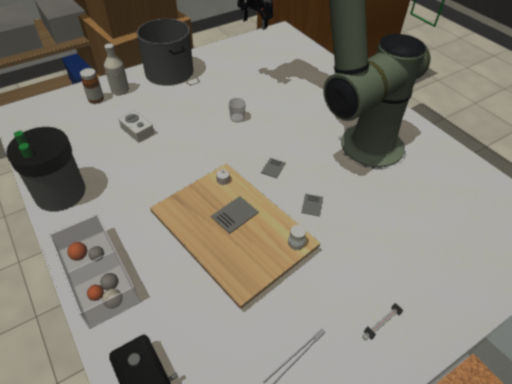

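The top view (800x600) shows the shelf around (360,265). There are three grey plates: A at (370,273) on the shelf, B at (340,383) and C at (430,380) on the table. A looks larger and is the only one on the shelf, so I'll measure all three. The two round bystanders stand at (286,312) and (432,292).

```bash
cat > m.py <<'E'
from h import *
def measure(im):
    f=im["frame"]; hsv=cv2.cvtColor(f,cv2.COLOR_BGR2HSV)
    w=((hsv[...,0]>8)&(hsv[...,0]<32)&(hsv[...,1]>70)).astype(np.uint8); w[:,:110]=0
    w=cv2.morphologyEx(w,cv2.MORPH_OPEN,np.ones((3,3)))
    cs=cv2.findContours(w,cv2.RETR_EXTERNAL,cv2.CHAIN_APPROX_NONE)[0]
    return max(cs,key=cv2.contourArea),hsv,f
def rect(P):
    (c,s,a)=cv2.minAreaRect((P[:,:2]*1000).astype(np.float32)); return np.round(c,1),np.round(s,1),round(a,2)
E
python3 - <<'E'
from m import *
im=r.get_image("top"); c,hsv,f=measure(im)
P=np.array([onz(im,p+0.0,0.045) for p in c[:,0]]); hull=cv2.convexHull((P[:,:2]*1000).astype(np.float32))
print("shelf",rect(P)); b=cv2.boxPoints(cv2.minAreaRect(hull)); print(b)
m=np.zeros(f.shape[:2],np.uint8)
for name,(x0,y0,x1,y1),z in [("A",(215,150,258,198),.051),("B",(198,226,236,264),.006),("C",(258,224,292,262),.006)]:
    k=np.zeros_like(m); s=hsv[...,1]; v=hsv[...,2]
    sub=(s<60)&(v<(105 if name=="A" else 115)) 
    k[y0:y1,x0:x1]=sub[y0:y1,x0:x1]
    cs=cv2.findContours(k,cv2.RETR_EXTERNAL,cv2.CHAIN_APPROX_NONE)[0]; cc=max(cs,key=cv2.contourArea)
    Q=np.array([onz(im,p+0.0,z) for p in cc[:,0]]); print(name,rect(Q),cv2.contourArea(cc),np.median(v[k>0]))
    if name=="A": print(cv2.boxPoints(cv2.minAreaRect((Q[:,:2]*1000).astype(np.float32))))
for n,(u,v_) in {"left":(286,312),"right":(432,292)}.items(): print(n,onz(im,(u*.64,v_*.64),.05))
cv2.imwrite("pics/crop.png",cv2.convertScaleAbs(cv2.resize(f[110:270,155:305],None,fx=3.7,fy=3.7,interpolation=cv2.INTER_CUBIC),alpha=1.6))
E
```

```text
shelf (array([601. ,  72.1]), array([279.7, 397.3]), 8.65)
[[ 432.894     247.44597 ]
 [ 492.65768  -145.38077 ]
 [ 769.1997   -103.308334]
 [ 709.43604   289.5184  ]]
A (array([578.6,  46.8]), array([109.7,  80.4]), 11.12) 746.0 67.0
[[517.07294    75.649895 ]
 [532.58124    -3.2425833]
 [640.1744     17.907501 ]
 [624.6661     96.79998  ]]
B (array([345.4, 109.5]), array([123.7, 124.8]), 1.03) 1369.0 97.0
C (array([355.6, -85.5]), array([123.9, 111.2]), 0.97) 1221.0 97.0
left [0.49137852 0.21951987 0.05      ]
right [ 0.53920529 -0.08682982  0.05      ]
```

View pics/crop.png

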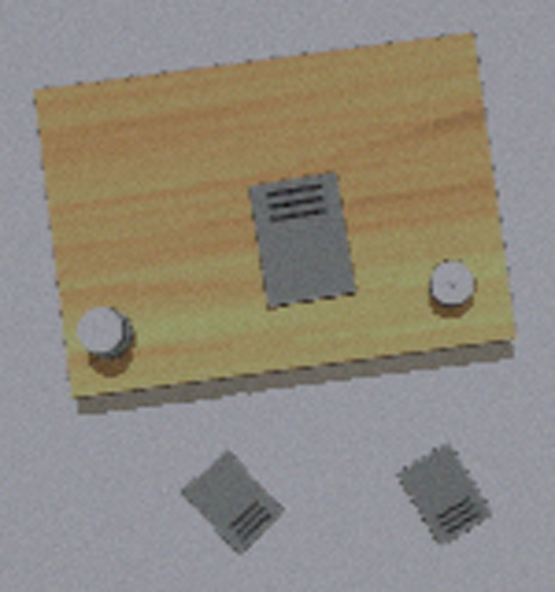

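Plate A measures 109.7 x 80.4 mm, lies on the shelf, and has its marks in the rear half, so it is the one meant. B and C are clearly smaller and on the table. The shelf yaw is 8.65° and the plate yaw 11.1°. The plate's front edge is about 59 mm behind the shelf edge, so it needs about 89 mm of push. I'll turn the tool to the shelf's yaw and travel high to a point behind the plate.

>>> play_rows(
  rows=[
    [[0,0,0],[0,0,0.153],0.5],
    [[0,0,0],[0,0,0.153],0.5],
  ],
)

```text
time_s: 0.4
eef_pos: [0.1471, -0.5297, 0.2162]
tcp_rot: [0.997, 0.076, -0.0, -0.0]
contact_force: [-0.1, -0.7, 0.8]
finger_gap: 0.0515
grasp_force: 0.0
```

>>> play_rows(
  rows=[
    [[0.5,-0.42,0],[0,0,0],0.5],
    [[1,-0.85,0],[0,0,0],0.5],
    [[1,-0.85,0],[0,0,0],0.5],
  ],
)

```text
time_s: 0.78
eef_pos: [0.2176, -0.448, 0.2165]
tcp_rot: [0.997, 0.078, 0.0, -0.001]
contact_force: [-0.1, 0.0, -0.5]
finger_gap: 0.0429
grasp_force: 0.0
```

>>> play_rows(
  rows=[
    [[0.5,-0.42,0],[0,0,0],0.5],
    [[1,-0.85,0],[0,0,0],0.5],
    [[1,-0.85,0],[0,0,0],0.5],
  ],
)

```text
time_s: 1.15
eef_pos: [0.2861, -0.3698, 0.2165]
tcp_rot: [0.997, 0.078, 0.0, -0.0]
contact_force: [-1.2, -0.6, -1.0]
finger_gap: 0.0428
grasp_force: 0.0
```

>>> play_rows(
  rows=[
    [[0.5,-0.42,0],[0,0,0],0.5],
    [[1,-0.85,0],[0,0,0],0.5],
    [[1,-0.85,0],[0,0,0],0.5],
  ],
)

```text
time_s: 1.52
eef_pos: [0.3549, -0.2914, 0.2165]
tcp_rot: [0.997, 0.078, 0.0, 0.0]
contact_force: [-0.7, -0.2, -0.4]
finger_gap: 0.0429
grasp_force: 0.0
```

>>> play_rows(
  rows=[
    [[0.5,-0.42,0],[0,0,0],0.5],
    [[1,-0.85,0],[0,0,0],0.5],
    [[1,-0.85,0],[0,0,0],0.5],
  ],
)

```text
time_s: 1.9
eef_pos: [0.4239, -0.2128, 0.2165]
tcp_rot: [0.997, 0.077, 0.0, 0.0]
contact_force: [-0.0, -0.6, 0.6]
finger_gap: 0.0426
grasp_force: 0.0
```

>>> play_rows(
  rows=[
    [[0.5,-0.42,0],[0,0,0],0.5],
    [[1,-0.85,0],[0,0,0],0.5],
    [[1,-0.85,0],[0,0,0],0.5],
  ],
)

```text
time_s: 2.28
eef_pos: [0.4929, -0.1341, 0.2163]
tcp_rot: [0.997, 0.077, 0.0, 0.0]
contact_force: [0.2, 0.4, -0.4]
finger_gap: 0.0428
grasp_force: 0.0
```

>>> play_rows(
  rows=[
    [[0.5,-0.42,0],[0,0,0],0.5],
    [[1,-0.85,0],[0,0,0],0.5],
    [[1,-0.85,0],[0,0,0],0.5],
  ],
)

```text
time_s: 2.65
eef_pos: [0.5617, -0.0553, 0.2161]
tcp_rot: [0.997, 0.076, 0.0, 0.0]
contact_force: [-0.5, 0.3, -0.2]
finger_gap: 0.0427
grasp_force: 0.0
```

>>> play_rows(
  rows=[
    [[0.5,-0.42,0],[0,0,0],0.5],
    [[1,-0.85,0],[0,0,0],0.5],
    [[1,-0.85,0],[0,0,0],0.5],
    [[1,-0.85,0],[0,0,0],0.5],
  ],
)

```text
time_s: 3.15
eef_pos: [0.6285, 0.0221, 0.216]
tcp_rot: [0.997, 0.074, -0.001, 0.0]
contact_force: [0.1, 0.2, -0.5]
finger_gap: 0.0423
grasp_force: 0.0
```

Run:
```python
from h import *
o=r.get_obs(); p=o["eef_pos"]; print(p,R.from_quat(o["tcp_rot"]).as_matrix().round(4),o["finger_gap"],r.nose_length)
t=np.array([.6578,.0594,.0]); M=R.from_quat(o["tcp_rot"]).as_matrix(); print("units",(M.T@(t-p))/.08)
im=r.get_image("wrist"); cv2.imwrite("pics/w1.png",im["frame"])
```

```text
[0.62852269 0.02214932 0.21603748] [[ 9.890e-01  1.481e-01 -1.500e-03]
 [ 1.481e-01 -9.890e-01 -1.000e-03]
 [-1.700e-03  8.000e-04 -1.000e+00]] 0.04225212737211694 0.008
units [ 0.43534685 -0.40832646  2.69944792]
```

View pics/w1.png

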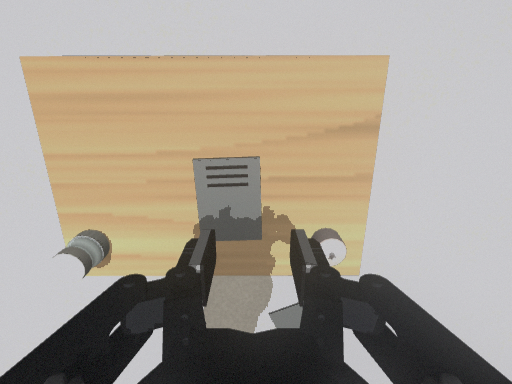

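The wrist view shows the plate with corners at about (193,158), (260,156), (262,239) and (201,241), and the shelf front edge at row ~276. I'll refine both from this closer view.

```bash
cat >> m.py <<'E'
def line(im,pts,z):
    Q=np.array([onz(im,p,z)[:2]*1000 for p in pts],np.float32)
    vx,vy,x,y=cv2.fitLine(Q,cv2.DIST_HUBER,0,.01,.01).ravel(); return np.array([x,y]),np.array([vx,vy])
def edge(g,cols,r0,r1,sign):   # subpixel row of the strongest signed vertical step, per column
    d=cv2.Sobel(cv2.GaussianBlur(g,(3,3),0).astype(np.float32),cv2.CV_32F,0,1)*sign
    return [(c,r0+int(np.argmax(d[r0:r1,c]))) for c in cols]
E
python3 - <<'E'
from m import *
im=r.get_image("wrist"); f=im["frame"]; s=cv2.cvtColor(f,cv2.COLOR_BGR2HSV)[...,1]
fe=line(im,edge(s,[*range(110,160,2),*range(335,356,2)],262,292,-1),.045)
re=line(im,edge(s,range(198,256,2),145,168,-1),.051)
fr=line(im,edge(s,range(206,258,2),228,252,1),.051)
be=line(im,edge(s,range(40,380,4),45,68,1),.045)
for n,(p,d) in dict(front=fe,back=be,prear=re,pfront=fr).items(): print(n,p,"yaw",np.degrees(np.arctan2(-d[0],d[1])) if d[1]>0 else np.degrees(np.arctan2(d[0],-d[1])))
d=fe[1]; n=np.array([d[1],-d[0]]); n*=np.sign(n[0])
for k,q in dict(back=be,prear=re,pfront=fr).items(): print(k,(q[0]-fe[0])@n)
cs=np.array([onz(im,c,.051)*1000 for c in [(193,158),(260,156),(262,239),(201,241)]]); print(cs.round(1),cs.mean(0))
E
```

```text
front [457.57162 103.84402] yaw 8.468243
back [738.8841  104.98781] yaw 8.72066
prear [633.3938    62.113102] yaw 10.118738
pfront [526.7793  34.0669] yaw 8.465608
back 278.41394
prear 167.75996
pfront 58.177685
[[628.5  92.   51. ]
 [642.5  14.   51. ]
 [534.2  -5.8  51. ]
 [519.5  72.7  51. ]] [581.17438303  43.23175752  51.        ]
```

>>> play_rows(
  rows=[
    [[0.43,-0.41,0.5],[0,0,0],0.5],
    [[0.43,-0.41,1],[0,0,0],0.5],
    [[0.43,-0.41,1],[0,0,0],0.5],
  ],
)

```text
time_s: 3.62
eef_pos: [0.6551, 0.0611, 0.1333]
tcp_rot: [0.997, 0.075, -0.004, -0.0]
contact_force: [-0.6, -0.6, -0.3]
finger_gap: 0.0427
grasp_force: 0.0
```

>>> play_rows(
  rows=[
    [[0,0,0.4],[0,0,0],0.5],
    [[0,0,0.8],[0,0,0],0.5],
    [[0,0,0.8],[0,0,0],0.5],
  ],
)

```text
time_s: 4.0
eef_pos: [0.6569, 0.061, 0.0722]
tcp_rot: [0.997, 0.074, -0.002, -0.0]
contact_force: [0.8, 1.0, -0.4]
finger_gap: 0.0427
grasp_force: 0.0
```

>>> play_rows(
  rows=[
    [[0,0.045,0.1],[0,0,0],0.5],
    [[0,0.045,0.2],[0,0,0],0.5],
    [[0,0.045,0.2],[0,0,0],0.5],
    [[0,0.045,0.2],[0,0,0],0.5],
  ],
)

```text
time_s: 4.5
eef_pos: [0.6592, 0.0588, 0.0569]
tcp_rot: [0.997, 0.075, 0.0, 0.0]
contact_force: [0.4, 0.3, -1.3]
finger_gap: 0.0426
grasp_force: 0.0
```

>>> play_rows(
  rows=[
    [[0,0,0.02],[0,0,0],0.5],
    [[0,0,0.02],[0,0,0],0.5],
  ],
)

```text
time_s: 4.75
eef_pos: [0.659, 0.0588, 0.0549]
tcp_rot: [0.997, 0.075, -0.0, -0.0]
contact_force: [-0.5, -0.5, -0.7]
finger_gap: 0.0427
grasp_force: 0.0
```

Not touching yet. The half-open tips stand farther back than the nominal, so I'll feel for the shelf in 1.5 mm steps.

>>> play_rows(
  rows=[
    [[0,0,0.02],[0,0,0],0.5],
    [[0,0,0.02],[0,0,0],0.5],
  ],
)

```text
time_s: 5.0
eef_pos: [0.6588, 0.0587, 0.0531]
tcp_rot: [0.997, 0.075, -0.0, -0.0]
contact_force: [-0.1, -0.3, 1.1]
finger_gap: 0.0428
grasp_force: 0.0
```

>>> play_rows(
  rows=[
    [[0,0,0.02],[0,0,0],0.5],
    [[0,0,0.02],[0,0,0],0.5],
  ],
)

```text
time_s: 5.25
eef_pos: [0.6589, 0.0587, 0.0515]
tcp_rot: [0.997, 0.075, -0.0, -0.0]
contact_force: [-0.8, 1.0, -1.0]
finger_gap: 0.0426
grasp_force: 0.0
```

>>> play_rows(
  rows=[
    [[0,0,0.02],[0,0,0],0.5],
    [[0,0,0.02],[0,0,0],0.5],
  ],
)

```text
time_s: 5.5
eef_pos: [0.6589, 0.0587, 0.0499]
tcp_rot: [0.997, 0.075, -0.0, -0.0]
contact_force: [-0.0, -0.3, -1.0]
finger_gap: 0.0424
grasp_force: 0.0
```

>>> play_rows(
  rows=[
    [[0,0,0.015],[0,0,0],0.5],
    [[0,0,0.015],[0,0,0],0.5],
  ],
)

```text
time_s: 5.75
eef_pos: [0.6589, 0.0587, 0.0488]
tcp_rot: [0.997, 0.075, -0.0, -0.0]
contact_force: [-0.7, -0.1, -0.4]
finger_gap: 0.0425
grasp_force: 0.0
```

>>> play_rows(
  rows=[
    [[0,0,0.015],[0,0,0],0.5],
    [[0,0,0.015],[0,0,0],0.5],
  ],
)

```text
time_s: 6.0
eef_pos: [0.6589, 0.0587, 0.0476]
tcp_rot: [0.997, 0.075, -0.0, -0.0]
contact_force: [0.2, -0.6, 0.8]
finger_gap: 0.0427
grasp_force: 0.0
```

Run:
```python
from h import *
im=r.get_image("wrist"); cv2.imwrite("pics/w2.png",im["frame"]); print(r.get_obs()["contact_force"])
```

```text
[-0.23675256  0.56802447 -0.14994535]
```

View pics/w2.png

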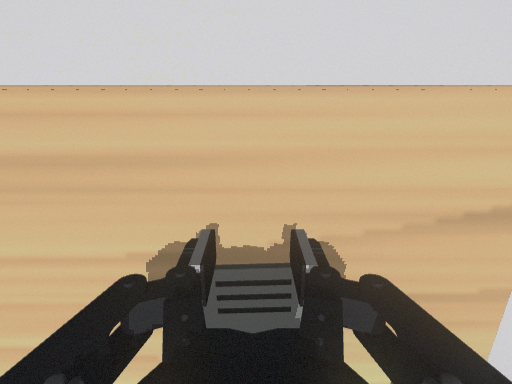

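The wrist view shows the tips at about (212,230) and (292,230), just behind the plate's rear edge (row ~265), and clear of it. I'll keep lowering slowly.

>>> play_rows(
  rows=[
    [[0,0,0.01],[0,0,0],0.5],
    [[0,0,0.01],[0,0,0],0.5],
  ],
)

```text
time_s: 6.3
eef_pos: [0.659, 0.0587, 0.0468]
tcp_rot: [0.997, 0.075, -0.0, -0.0]
contact_force: [0.5, 0.2, -0.6]
finger_gap: 0.0426
grasp_force: 0.0
```

>>> play_rows(
  rows=[
    [[0,0,0.01],[0,0,0],0.5],
    [[0,0,0.01],[0,0,0],0.5],
  ],
)

```text
time_s: 6.55
eef_pos: [0.659, 0.0587, 0.046]
tcp_rot: [0.997, 0.075, -0.0, -0.0]
contact_force: [0.2, 0.3, -0.3]
finger_gap: 0.0425
grasp_force: 0.0
```

>>> play_rows(
  rows=[
    [[0,0,0.01],[0,0,0],0.5],
    [[0,0,0.01],[0,0,0],0.5],
  ],
)

```text
time_s: 6.8
eef_pos: [0.6589, 0.0587, 0.0452]
tcp_rot: [0.997, 0.075, -0.0, -0.0]
contact_force: [0.2, -0.9, 0.1]
finger_gap: 0.043
grasp_force: 0.0
```

>>> play_rows(
  rows=[
    [[0,0,0.01],[0,0,0],0.5],
    [[0,0,0.01],[0,0,0],0.5],
  ],
)

```text
time_s: 7.05
eef_pos: [0.6589, 0.0587, 0.0444]
tcp_rot: [0.997, 0.075, -0.0, -0.0]
contact_force: [-0.7, -0.2, -0.1]
finger_gap: 0.0425
grasp_force: 0.0
```

>>> play_rows(
  rows=[
    [[0,0,0.01],[0,0,0],0.5],
    [[0,0,0.01],[0,0,0],0.5],
  ],
)

```text
time_s: 7.3
eef_pos: [0.6589, 0.0587, 0.0436]
tcp_rot: [0.997, 0.075, -0.0, -0.0]
contact_force: [-0.7, 0.1, 0.1]
finger_gap: 0.0425
grasp_force: 0.0
```

Run:
```python
from h import *
im=r.get_image("scene"); f=im["frame"]; cv2.imwrite("pics/s2.png",cv2.resize(f[140:290,150:320],None,fx=4,fy=4,interpolation=cv2.INTER_CUBIC))
def proj(p):
    M=R.from_quat(im["orientation"]).as_matrix(); c=M.T@(np.array(p)-im["eye"]); q=im["mtx"]@[c[0],-c[1],-c[2]]; return ((q[:2]/q[2])-[150,140])*4
o=r.get_obs(); M=R.from_quat(o["tcp_rot"]).as_matrix()
for s in (-1,1):
  for z in (0,.008):
    print(s,z,proj(o["eef_pos"]+M@[.011,s*.025,z]))
```

```text
-1 0 [259.34693721 393.31771152]
-1 0.008 [259.93430298 400.26379957]
1 0 [214.52502916 347.98691924]
1 0.008 [215.33025222 355.01692083]
```

View pics/s2.png

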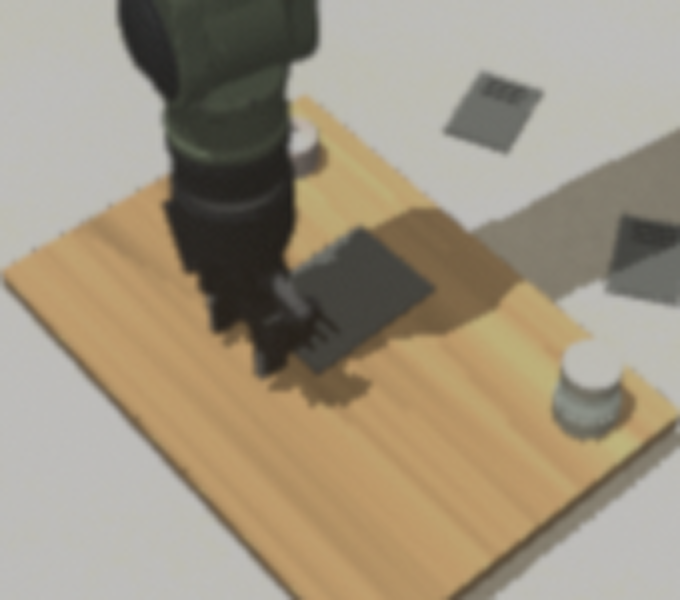

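The scene crop shows the fingertips at about (262,378) and (220,332). They are still clear of their shadow, so still above the shelf. I'll keep lowering in small steps.

>>> play_rows(
  rows=[
    [[0,0,0.02],[0,0,0],0.5],
    [[0,0,0.02],[0,0,0],0.5],
  ],
)

```text
time_s: 7.6
eef_pos: [0.6588, 0.0587, 0.0419]
tcp_rot: [0.997, 0.075, -0.0, -0.0]
contact_force: [0.1, -0.3, 1.2]
finger_gap: 0.0429
grasp_force: 0.0
```

>>> play_rows(
  rows=[
    [[0,0,0.015],[0,0,0],0.5],
    [[0,0,0.015],[0,0,0],0.5],
  ],
)

```text
time_s: 7.85
eef_pos: [0.6589, 0.0587, 0.0407]
tcp_rot: [0.997, 0.075, -0.0, -0.0]
contact_force: [-0.1, 0.0, -0.4]
finger_gap: 0.0426
grasp_force: 0.0
```

>>> play_rows(
  rows=[
    [[0,0,0.015],[0,0,0],0.5],
    [[0,0,0.015],[0,0,0],0.5],
  ],
)

```text
time_s: 8.1
eef_pos: [0.6589, 0.0587, 0.0396]
tcp_rot: [0.997, 0.075, -0.0, -0.0]
contact_force: [-0.4, -0.1, 0.4]
finger_gap: 0.0427
grasp_force: 0.0
```

>>> play_rows(
  rows=[
    [[0,0,0.015],[0,0,0],0.5],
    [[0,0,0.015],[0,0,0],0.5],
  ],
)

```text
time_s: 8.35
eef_pos: [0.6589, 0.0587, 0.0384]
tcp_rot: [0.997, 0.075, -0.0, -0.0]
contact_force: [0.0, -0.4, 0.1]
finger_gap: 0.0429
grasp_force: 0.0
```

>>> play_rows(
  rows=[
    [[0,0,0.015],[0,0,0],0.5],
    [[0,0,0.015],[0,0,0],0.5],
  ],
)

```text
time_s: 8.6
eef_pos: [0.6589, 0.0587, 0.0372]
tcp_rot: [0.997, 0.075, -0.0, -0.0]
contact_force: [0.7, 0.7, -0.0]
finger_gap: 0.0425
grasp_force: 0.0
```

>>> play_rows(
  rows=[
    [[0,0,0.015],[0,0,0],0.5],
    [[0,0,0.015],[0,0,0],0.5],
  ],
)

```text
time_s: 8.85
eef_pos: [0.6589, 0.0587, 0.036]
tcp_rot: [0.997, 0.075, -0.0, 0.0]
contact_force: [-0.1, 0.4, 0.4]
finger_gap: 0.0426
grasp_force: 0.0
```

Run:
```python
from h import *
im=r.get_image("scene"); f=im["frame"]; a=cv2.resize(f[190:250,185:255],None,fx=6,fy=6,interpolation=cv2.INTER_CUBIC)
im=r.get_image("wrist"); b=cv2.resize(im["frame"][200:340,150:360],(540,360))
a=cv2.resize(a,(420,360)); print(r.get_obs()["contact_force"])
cv2.imwrite("pics/c3.png",cv2.resize(cv2.convertScaleAbs(np.hstack([a,b]),alpha=1.5),(800,300)))
```

```text
[0.00695136 0.9486568  0.23438869]
```

View pics/c3.png

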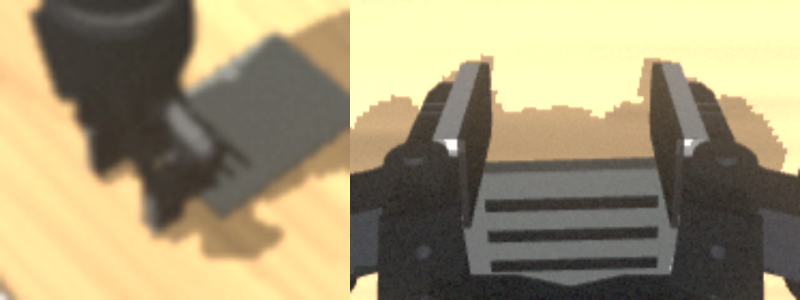

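The wrist crop (right half) shows the tip shadows nearly meeting the tips at (485,60) and (650,62). The tips are only about 2 mm off the shelf and clear behind the plate's rear edge (row 160). A little more down.

>>> play_rows(
  rows=[
    [[0,0,0.01],[0,0,0],0.5],
    [[0,0,0.01],[0,0,0],0.5],
  ],
)

```text
time_s: 9.2
eef_pos: [0.6589, 0.0587, 0.0352]
tcp_rot: [0.997, 0.075, -0.0, -0.0]
contact_force: [-0.6, 0.1, 0.1]
finger_gap: 0.0428
grasp_force: 0.0
```

>>> play_rows(
  rows=[
    [[0,0,0.01],[0,0,0],0.5],
    [[0,0,0.01],[0,0,0],0.5],
  ],
)

```text
time_s: 9.45
eef_pos: [0.6589, 0.0587, 0.0344]
tcp_rot: [0.997, 0.075, -0.0, 0.0]
contact_force: [0.5, -0.6, 0.4]
finger_gap: 0.0424
grasp_force: 0.0
```

>>> play_rows(
  rows=[
    [[0,0,0.01],[0,0,0],0.5],
    [[0,0,0.01],[0,0,0],0.5],
  ],
)

```text
time_s: 9.7
eef_pos: [0.6589, 0.0587, 0.0336]
tcp_rot: [0.997, 0.075, -0.0, -0.0]
contact_force: [-0.5, 0.1, -0.1]
finger_gap: 0.0428
grasp_force: 0.0
```

>>> play_rows(
  rows=[
    [[0,0,0.01],[0,0,0],0.5],
    [[0,0,0.01],[0,0,0],0.5],
  ],
)

```text
time_s: 9.95
eef_pos: [0.6589, 0.0587, 0.0328]
tcp_rot: [0.997, 0.075, -0.0, -0.0]
contact_force: [-0.2, 0.5, 0.8]
finger_gap: 0.0426
grasp_force: 0.0
```

>>> play_rows(
  rows=[
    [[0,0,0.01],[0,0,0],0.5],
    [[0,0,0.01],[0,0,0],0.5],
  ],
)

```text
time_s: 10.2
eef_pos: [0.6589, 0.0587, 0.032]
tcp_rot: [0.997, 0.075, -0.0, -0.0]
contact_force: [-0.3, -0.3, 0.4]
finger_gap: 0.0427
grasp_force: 0.0
```

>>> play_rows(
  rows=[
    [[0,0,0.01],[0,0,0],0.5],
    [[0,0,0.01],[0,0,0],0.5],
  ],
)

```text
time_s: 10.45
eef_pos: [0.6589, 0.0587, 0.0312]
tcp_rot: [0.997, 0.075, -0.0, -0.0]
contact_force: [0.1, -0.6, -0.1]
finger_gap: 0.0426
grasp_force: 0.0
```

>>> play_rows(
  rows=[
    [[0,0,0.01],[0,0,0],0.5],
    [[0,0,0.01],[0,0,0],0.5],
  ],
)

```text
time_s: 10.7
eef_pos: [0.6589, 0.0587, 0.0304]
tcp_rot: [0.997, 0.075, -0.0, -0.0]
contact_force: [-0.2, 0.3, 0.2]
finger_gap: 0.0429
grasp_force: 0.0
```

Run:
```python
from h import *
im=r.get_image("wrist"); b=cv2.resize(im["frame"][205:305,180:320],(420,300),interpolation=cv2.INTER_CUBIC)
im=r.get_image("scene"); a=cv2.resize(im["frame"][195:250,190:258],(371,300),interpolation=cv2.INTER_CUBIC)
cv2.imwrite("pics/c4.png",cv2.convertScaleAbs(np.hstack([a,b]),alpha=1.6))
```

```text
(no output)
```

View pics/c4.png

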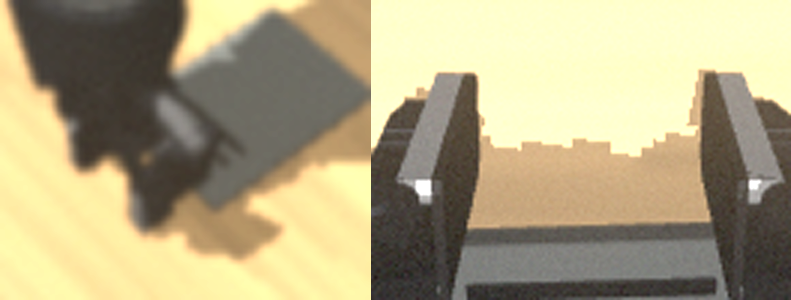

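The right half shows the tips at wrist pixels about (214.7,230) and (289.7,229), with their shadows now meeting them. The known finger gap between the two rays gives the tip height.

Run:
```python
from h import *
im=r.get_image("wrist"); o=r.get_obs(); M=R.from_quat(o["tcp_rot"]).as_matrix()
e,a=ray(im,(214.7,229.8)); _,b=ray(im,(289.7,229.8)); 
for g in (.041,.0427,.044):
  k=g/np.linalg.norm(a-b); t=e+k*(a+b)/2; print(g,t,(M.T@(t-o["eef_pos"]))*1000)
print(im["eye"],o["eef_pos"],o["contact_force"])
```

```text
0.041 [0.67024554 0.0594139  0.05082364] [ 11.21298924   0.97633393 -20.31801625]
0.0427 [0.66737878 0.05898443 0.04515622] [  8.3140471    0.97087805 -14.65069794]
0.044 [0.66518655 0.058656   0.04082231] [  6.09720899   0.9667059  -10.3168663 ]
[0.73938497 0.06977187 0.18750847] [0.65901367 0.0586971  0.03050524] [ 0.04990257 -0.46734038  0.16143192]
```

>>> play_rows(
  rows=[
    [[0,0,0.01],[0,0,0],0.5],
    [[0,0,0.01],[0,0,0],0.5],
  ],
)

```text
time_s: 11.1
eef_pos: [0.6589, 0.0587, 0.0296]
tcp_rot: [0.997, 0.075, -0.0, 0.0]
contact_force: [0.7, 0.6, -0.3]
finger_gap: 0.0427
grasp_force: 0.0
```

>>> play_rows(
  rows=[
    [[0,0,0.01],[0,0,0],0.5],
    [[0,0,0.01],[0,0,0],0.5],
  ],
)

```text
time_s: 11.35
eef_pos: [0.6589, 0.0587, 0.0288]
tcp_rot: [0.997, 0.075, -0.0, -0.0]
contact_force: [-0.9, 0.3, 0.5]
finger_gap: 0.0428
grasp_force: 0.0
```

>>> play_rows(
  rows=[
    [[0,0,0.01],[0,0,0],0.5],
    [[0,0,0.01],[0,0,0],0.5],
  ],
)

```text
time_s: 11.6
eef_pos: [0.6591, 0.0587, 0.0285]
tcp_rot: [0.997, 0.075, 0.0, 0.0]
contact_force: [-0.8, -0.9, 2.6]
finger_gap: 0.043
grasp_force: 1.6
```

>>> play_rows(
  rows=[
    [[0,0,0.01],[0,0,0],0.5],
    [[0,0,0.01],[0,0,0],0.5],
  ],
)

```text
time_s: 11.85
eef_pos: [0.6591, 0.0587, 0.0284]
tcp_rot: [0.997, 0.075, 0.0, 0.0]
contact_force: [-3.0, -0.2, 8.5]
finger_gap: 0.0426
grasp_force: 4.1
```

Contact with the shelf is at z ≈ 0.0287. I'll lift about 1.5 mm clear and push 80 mm slowly.

>>> play_rows(
  rows=[
    [[0,0,-0.035],[0,0,0],0.5],
    [[0,0,-0.035],[0,0,0],0.5],
  ],
)

```text
time_s: 12.1
eef_pos: [0.6592, 0.0587, 0.0301]
tcp_rot: [0.997, 0.075, 0.0, -0.0]
contact_force: [-0.1, 0.6, -0.5]
finger_gap: 0.043
grasp_force: 0.0
```

>>> play_rows(
  rows=[
    [[-0.08,0,0],[0,0,0],0.5],
    [[-0.16,0,0],[0,0,0],0.5],
    [[-0.24,0,0],[0,0,0],0.5],
    [[-0.32,0,0],[0,0,0],0.5],
    [[-0.4,0,0],[0,0,0],0.5],
    [[-0.48,0,0],[0,0,0],0.5],
    [[-0.56,0,0],[0,0,0],0.5],
    [[-0.64,0,0],[0,0,0],0.5],
    [[-0.72,0,0],[0,0,0],0.5],
    [[-0.77,0,0],[0,0,0],0.5],
    [[-0.8,0,0],[0,0,0],0.5],
    [[-0.8,0,0],[0,0,0],0.5],
  ],
)

```text
time_s: 13.6
eef_pos: [0.5955, 0.0491, 0.0301]
tcp_rot: [0.997, 0.075, -0.0, -0.0]
contact_force: [1.2, -0.2, 0.3]
finger_gap: 0.0427
grasp_force: 0.0
```

Run:
```python
from m import *
im=r.get_image("top"); f=im["frame"]; w=r.get_image("wrist")["frame"]
a=cv2.resize(f[110:270,155:305],(375,400),interpolation=cv2.INTER_CUBIC); cv2.imwrite("pics/c5.png",np.hstack([cv2.convertScaleAbs(a,alpha=1.6),cv2.resize(w,(425,400))[:, :]]))
print(r.get_obs()["contact_force"])
```

```text
[-0.42672612 -0.11050738 -0.17337367]
```

View pics/c5.png

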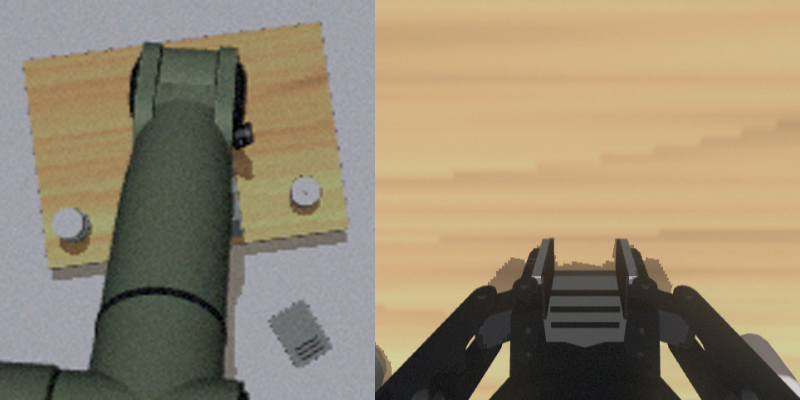

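The plate moves with the fingers: its rear edge is at row ~272 in the right panel, just behind the pads. Next I'll measure the rear edge from the wrist view.

```bash
cat > w.py <<'E'
from m import *
FE=np.array([457.57,103.84]); y=np.radians(8.55); U=np.array([np.cos(y),np.sin(y)]); V=np.array([-U[1],U[0]])
if __name__=="__main__":
    im=r.get_image("wrist"); s=cv2.cvtColor(im["frame"],cv2.COLOR_BGR2HSV)[...,1]
    e=edge(s,range(222,284,2),240,290,-1); p,d=line(im,e,.051); print(np.median([q[1] for q in e]),p)
    print("rear u",(p-FE)@U,"yaw",np.degrees(np.arctan(-d[0]/d[1])))
    o=r.get_obs(); print("tcp u,v",(np.array(o["eef_pos"][:2])*1000-FE)@U,(np.array(o["eef_pos"][:2])*1000-FE)@V)
E
python3 w.py
```

```text
259.0 [588.5932   50.79184]
rear u 121.68027505781717 yaw 8.6238
tcp u,v 128.49027994492127 -74.67103003570001
```

The rear edge is at about 118 mm (bottom edge, matching the pad face at TCP −11 mm), and the target is 80 mm. I'll push 36 mm first, then back off and measure.

>>> play_rows(
  rows=[
    [[-0.07,0,0],[0,0,0],0.5],
    [[-0.14,0,0],[0,0,0],0.5],
    [[-0.21,0,0],[0,0,0],0.5],
    [[-0.28,0,0],[0,0,0],0.5],
    [[-0.35,0,0],[0,0,0],0.5],
    [[-0.4,0,0],[0,0,0],0.5],
    [[-0.43,0,0],[0,0,0],0.5],
    [[-0.45,0,0],[0,0,0],0.5],
    [[-0.45,0,0],[0,0,0],0.5],
  ],
)

```text
time_s: 14.88
eef_pos: [0.5599, 0.0437, 0.03]
tcp_rot: [0.997, 0.075, -0.0, 0.0]
contact_force: [-0.2, 0.1, 1.5]
finger_gap: 0.0429
grasp_force: 0.1
```

>>> play_rows(
  rows=[
    [[0.1,0,0],[0,0,0],0.5],
    [[0.2,0,0],[0,0,0],0.5],
    [[0.2,0,-0.5],[0,0,0],0.5],
    [[0.2,0,-1],[0,0,0],0.5],
    [[0.2,0,-1],[0,0,0],0.5],
  ],
)

```text
time_s: 15.5
eef_pos: [0.5793, 0.0461, 0.1134]
tcp_rot: [0.997, 0.075, 0.003, 0.0]
contact_force: [-0.2, 0.4, -0.6]
finger_gap: 0.0425
grasp_force: 0.0
```

>>> play_rows(
  rows=[
    [[0,0,-0.5],[0,0,0],0.5],
    [[-0.25,0,-1],[0,0,0],0.5],
    [[-0.25,0,-1],[0,0,0],0.5],
  ],
)

```text
time_s: 15.88
eef_pos: [0.5573, 0.0431, 0.1923]
tcp_rot: [0.997, 0.075, 0.002, 0.0]
contact_force: [-0.2, -0.2, -0.7]
finger_gap: 0.0428
grasp_force: 0.0
```

Run:
```python
from h import *
im=r.get_image("wrist"); cv2.imwrite("pics/w6.png",im["frame"]); print(r.get_obs()["eef_pos"])
```

```text
[0.55679503 0.04309569 0.19051681]
```

View pics/w6.png

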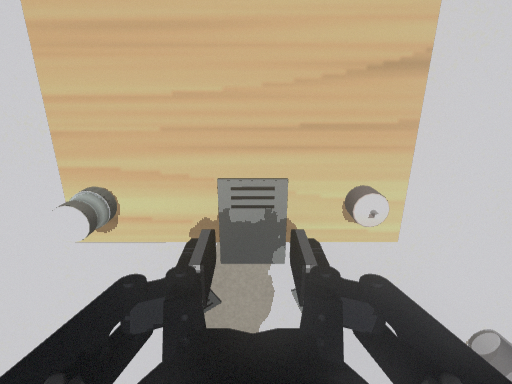

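The plate now sticks out. Its rear edge is at row ~178, its front edge at row ~263, and the shelf front edge at row ~242 (columns 80–395). Next I'll measure all three.

```bash
cat > f.py <<'E'
from w import *
im=r.get_image("wrist"); f=im["frame"]; hsv=cv2.cvtColor(f,cv2.COLOR_BGR2HSV); s=hsv[...,1]; g=hsv[...,2]
fe=line(im,edge(s,[*range(125,190,2),*range(320,345,2)],232,252,-1),.045)
re=line(im,edge(s,range(222,284,2),168,188,-1),.051)
fr=line(im,edge(g,range(224,284,2),254,274,1),.051); 
print(np.median([q[1] for q in edge(g,range(224,284,2),254,274,1)]))
yw=lambda d:np.degrees(np.arctan(-d[0]/d[1]))
d=fe[1]; n=np.array([d[1],-d[0]]); n*=np.sign(n[0])
print("yaws shelf,rear,front",yw(fe[1]),yw(re[1]),yw(fr[1]),"rear u",(re[0]-fe[0])@n,"front u",(fr[0]-fe[0])@n,"FE check",(fe[0]-FE)@U)
# side edges
for c0,c1,z in((208,226,.051),(280,298,.051)):
    dx=np.abs(cv2.Sobel(cv2.GaussianBlur(s,(3,3),0).astype(np.float32),cv2.CV_32F,1,0))
    p,dd=line(im,[(c0+int(np.argmax(dx[q,c0:c1])),q) for q in range(184,215,2)],z); print("side yaw",np.degrees(np.arctan(dd[1]/dd[0])),p)
E
python3 f.py
```

```text
264.0
yaws shelf,rear,front 8.611296 8.620501 9.994968 rear u 83.647545 front u -26.5734 FE check -0.8736713179053823
side yaw 8.637603 [522.1492   76.92066]
side yaw 9.685665 [527.3515    -2.771177]
```

The plate is square (within ~0.5°) and sticks out ~27–28 mm. A small 2.5 mm top-up on the same track will bring it to 30 mm.

>>> play_rows(
  rows=[
    [[0.3,0,0],[0,0,0],0.5],
    [[0.3,0,0.5],[0,0,0],0.5],
    [[0.3,0,1],[0,0,0],0.5],
    [[0.3,0,1],[0,0,0],0.5],
  ],
)

```text
time_s: 16.48
eef_pos: [0.5761, 0.0469, 0.1052]
tcp_rot: [0.997, 0.075, -0.005, -0.001]
contact_force: [-0.5, 0.9, -0.2]
finger_gap: 0.0424
grasp_force: 0.0
```

>>> play_rows(
  rows=[
    [[0,0,0.4],[0,0,0],0.5],
    [[0,0,0.8],[0,0,0],0.5],
    [[0,0,0.9],[0,0,0],0.5],
    [[0,0,0.95],[0,0,0],0.5],
    [[0,0,0.98],[0,0,0],0.5],
    [[0,0,0.98],[0,0,0],0.5],
    [[0,0,0.98],[0,0,0],0.5],
  ],
)

```text
time_s: 17.35
eef_pos: [0.5804, 0.0467, 0.0324]
tcp_rot: [0.997, 0.075, 0.001, 0.0]
contact_force: [0.2, -0.5, -0.3]
finger_gap: 0.0426
grasp_force: 0.0
```

>>> play_rows(
  rows=[
    [[0,0,0.025],[0,0,0],0.5],
    [[-0.08,0,0.025],[0,0,0],0.5],
    [[-0.16,0,0.025],[0,0,0],0.5],
    [[-0.22,0,0.025],[0,0,0],0.5],
    [[-0.25,0,0.025],[0,0,0],0.5],
    [[-0.27,0,0.025],[0,0,0],0.5],
    [[-0.28,0,0.025],[0,0,0],0.5],
    [[-0.29,0,0.025],[0,0,0],0.5],
    [[-0.29,0,0.025],[0,0,0],0.5],
  ],
)

```text
time_s: 18.48
eef_pos: [0.5572, 0.0432, 0.0298]
tcp_rot: [0.997, 0.075, 0.0, 0.0]
contact_force: [-0.2, -1.3, -0.1]
finger_gap: 0.0424
grasp_force: 0.3
```

>>> play_rows(
  rows=[
    [[0.1,0,0],[0,0,0],0.5],
    [[0.2,0,0],[0,0,0],0.5],
    [[0.2,0,-0.5],[0,0,0],0.5],
    [[0.2,0,-1],[0,0,0],0.5],
    [[0.2,0,-1],[0,0,0],0.5],
  ],
)

```text
time_s: 19.1
eef_pos: [0.576, 0.0456, 0.113]
tcp_rot: [0.997, 0.075, 0.003, 0.0]
contact_force: [1.2, 0.1, 0.6]
finger_gap: 0.0427
grasp_force: 0.0
```

>>> play_rows(
  rows=[
    [[0,0,-0.5],[0,0,0],0.5],
    [[-0.22,0,-1],[0,0,0],0.5],
    [[-0.22,0,-1],[0,0,0],0.5],
    [[-0.22,0,-1],[0,0,0],0.5],
  ],
)

```text
time_s: 19.6
eef_pos: [0.5551, 0.043, 0.1885]
tcp_rot: [0.997, 0.075, -0.001, -0.0]
contact_force: [-0.3, -0.1, 0.3]
finger_gap: 0.0429
grasp_force: 0.0
```

```bash
python3 f.py; python3 -c "
from h import *
o=r.get_obs();print(o['time_s'],o['eef_pos']);cv2.imwrite('pics/w7.png',r.get_image('wrist')['frame'])"
```

```text
265.0
yaws shelf,rear,front 8.633029 8.632804 8.633139 rear u 80.73433 front u -29.950958 FE check -0.6815352823430942
side yaw 9.194126 [523.2154   77.11889]
side yaw 8.428133 [533.48816    -1.9150997]
19.65 [0.55478956 0.04305122 0.18804219]
```

View pics/w7.png

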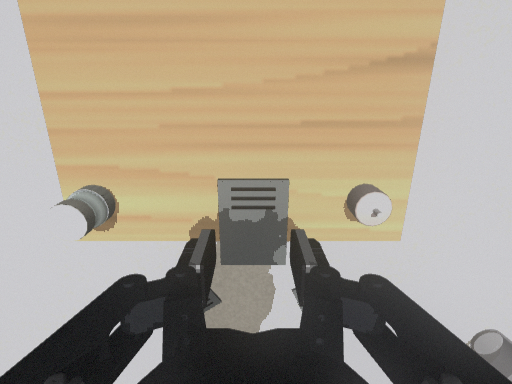

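The plate's front edge (row 265) is 30 mm past the shelf edge (row 241) and square to it. The jar and airstone haven't moved, and the gripper is well clear.

```bash
python3 -c "
from plant import r
print(r.job_done())"
```

```text
the job is handed in; nothing more can be done
None
```

The hatch cover sticks out about 30 mm past the shelf's front edge, square to it as far as I can measure and lying flat; nothing else was touched, and I handed the job in at about 20 s of the 42 s allowed.

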